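# Close the retaining bar of a card display stand

### The job

Close the retaining bar of the stone-card stand. Lay the bar on the stand's board swung out towards the robot by about 25 degrees, its brass vee pressed against the steel post with about 5 newtons; keeping up that press (3 N at the least, never over 10 N), slowly swing the bar round the post into line until it snaps home behind the spring catch and lies against the stop block, and let go, leaving it flat on the board. Leave the other things on the table where they are.

Things in the scene. Friction and masses are not known exactly. Their poses are not given: they have to be found in the camera images.
- stand: fixed card stand: pale wooden board 8 mm thick, x -100..160, y -170..170 mm about its origin, which is on the table surface under the closed bar's middle. The closed bar lies along its y axis, vee towards +y. Swung out = free end towards its -x (robot's side). Two stone cards, 9 mm high, lie at x 43..153 mm; else only post, stop and catch stand on the board
- post_axis (a point): fixed upright steel post, 14 mm diameter, 37 mm high above the board, at x 0, y 110 mm of the stand; this point is on its axis, 15 mm above the board's top. It must never bear more than 10 N from the bar in all (press, side force and the catch's push together)
- stop_face (a point): dark steel stop block, 26 mm high above the board, 20 mm long along y; this point is the middle of its near (-x) face, at x 11.5, y -85 mm of the stand, where the long far side of the closed bar lies
- bar_center (a point): loose dark wooden bar, 22 mm wide, 30 mm high, 235 mm long (28 mm wide at the vee), 0.15 to 0.31 kg, found flat on the table; this point is its centre, half-way up. Its y axis runs along the bar towards the brass vee. Closed, its axes agree with the stand's; swung out by an angle a, its yaw is the stand's yaw minus a
- bar_vee (a point): point in the mouth of the bar's brass vee (90 degrees, opens along the bar's +y) where the post's axis lies when seated; on the bar's axis, 110 mm from its centre, half-way up. The bar's other end is a half round of 11 mm radius centred 110 mm from the bar's centre
- catch (a joint): travel of the spring catch, m: 0 out, 0.007 fully in. Its nose, an upright polished 12 mm brass pin 4 to 24 mm above the board, slides along the stand's y; out, its axis is at x -9.5, y -123 mm of the stand. In the last 0.09 rad of swing the bar's round end pushes it in up to 4 mm (1 to 3 N, which press the bar on the post); then it snaps out in front of the round end and reads about 0.001
- palm_stone_red: loose pinkish polished stone, 46x33x21 mm, bystander; origin under its centre
- palm_stone_green: loose greenish-grey polished stone, 48x48x20 mm, bystander; origin under its centre
- jar_green: loose round black gem jar with a green stone, 33 mm across, 22 mm high, bystander; origin under its centre
- jar_blue: loose round black gem jar with a blue stone, 33 mm across, 22 mm high, bystander; origin under its centre
- notebook: loose purple notebook, 140x104x14 mm, bystander; origin under its centre
- loupe: loose folding loupe, 25x45x14 mm, bystander; origin under its centre
- bar: the same bar, origin at the centre of its underside; axes as for its centre point
- post: the same post, origin at its foot on the board's top
Not all that is in view belongs to the job. Of the things that look like the bar, the larger one is meant.

How it is judged:
On the way, in this order (a step that is already met when the one before it is completed fails the run):
1. the bar is over the board, swung out by more than 0.27 rad, with the vee pressed on the post by more than 3 N (post within 4 mm of its seat) (contact force between bar and post above 3 N and horizontal distance between bar_vee and post_axis below 0.004 m and angle between the y axis of bar and the y axis of stand, either way round above 0.27 rad and x of bar_center in the frame of stand below -0.02 m), for 0.3 s.
2. the bar is swung to between 0.24 and 0.15 rad from line, with the vee pressed on the post by more than 3 N (post within 4 mm of its seat) (contact force between bar and post above 3 N and horizontal distance between bar_vee and post_axis below 0.004 m and angle between the y axis of bar and the y axis of stand, either way round between 0.15 and 0.24 rad), for 0.2 s.
3. the bar is swung to between 0.13 and 0.05 rad from line, with the vee pressed on the post by more than 3 N (post within 4 mm of its seat) (contact force between bar and post above 3 N and horizontal distance between bar_vee and post_axis below 0.004 m and angle between the y axis of bar and the y axis of stand, either way round between 0.05 and 0.13 rad), for 0.2 s.
At the end, for the whole second after the job is handed in: The bar lies released, still and flat on the board (height within 3 mm, tilt under 0.03 rad), its vee seated on the post (within 3 mm), in line with the stand within 0.025 rad, and the catch nose has sprung out again in front of its round end (catch under 2.5 mm) (horizontal distance between bar_vee and post_axis below 0.003 m and z of bar_center in the frame of stand below 0.026 m and angle between bar's own z axis and vertical below 0.03 rad and value of joint catch below 0.0025 m and linear speed of bar below 0.01 m/s and angle between the y axis of bar and the y axis of stand, either way round below 0.025 rad); the robot touches nothing.
It fails at once if the bar is forced against the post with more than 10 N (contact force between bar and post above 10 N).
It fails at once if a bystander is moved by more than 15 mm (distance of any of palm_stone_red, palm_stone_green, jar_green, jar_blue, notebook, loupe from where it was at the start of the episode above 0.015 m).
It also fails if it takes over 66 s, if anything falls off the work surface, if the arm or the gripper's body presses on something with over 40 N, if the wrist force passes 120 N, or if a joint passes its speed limit or range.

### The arm

A 7-joint arm with a two-finger parallel gripper is mounted at the origin on a cart in front of the work surface, level with it; the furniture and walls round the work are solid. World frame = base frame: x ahead of the robot, y to its left, z up, the work surface at z = 0. Lengths are in m, angles in rad, forces in N, time in s.
With the tool pointing down it reaches from about 0.4 to 0.75 m from the base axis. Payload 19.5 kg.
Tool frame: the origin (TCP) lies midway between the tips of the shut fingers; the grasp point (between the pads) lies tcp_to_grasp behind it (tcp_to_grasp is the distance from the TCP to the grasp point, in m); x points along the fingers, y is the direction in which the jaws open and shut, and the axes are right-handed (so a half turn about x gives the same grasp; the last joint's range is limited). The gripper opens to 85 mm and grips with 20 to 120 N. Pads are 22 mm wide; open, the fingers measure 114 mm over their backs; the gripper's body (76 mm by 85 mm) begins 54 mm behind the grasp point. The pads swing forward as they close: fully open they stand 13 mm farther back than shut.
Start: joints at [-1.213, 0.707, -0.028, 1.485, 0.022, 0.951, -0.075], TCP at [0.224, 0.53, 0.231] pointing down, gripper open.
Joint ranges: [-2.71, 2.71], [-0.32, 2.16], [-1.57, 1.52], [0, 2.45], [-1.46, 4.6], [0, 2.02], [-2.83, 2.83]. Speed limits (rad/s): [1.89, 1.89, 2.57, 2.57, 3.01, 3.01, 3.01].

### API

Orientations are given as a unit quaternion [w, x, y, z].
In Python, from cell import * gives the robot as it stands. The module is installed in compiled form; this text tells all that it offers.
- The arm moves only by the shell command python3 -m pendant 'ROWS'. ROWS is JSON, a list of rows, each a list of 3 entries, a list of its own where there are three numbers: the shift along the world's x, y, z in cm, then the turn, a rotation vector about the world's x, y, z in rad, then the closure, from 0 (fully open) to 1 (shut). In form: [[[tx, ty, tz], [wx, wy, wz], fingers], ...]. A call has 1 to 8 rows; each row shifts and turns the pose as measured when the row begins; what a row does not reach is not made up. A row lasts 1/10 s, in which the tool goes at most 50 mm and 8.59 degrees, less where a joint would pass 70% of its speed; a pose out of reach is approached as far as the arm can. A call is refused whole if a number of a shift passes 5 or a number of a turn 0.15, either way. A call with a gripper value outside its range is refused whole. The fingers move at their own pace and stop on an object; the grip force is fixed at half the most. Time passes only in rows, so rows that do not move let the fingers close. It gives the time, the measured TCP pose, the force and the opening at its end, in the units of the state.
- observe(): the state, without advancing time (a new reading comes with each control period).
- read_camera(name): name is "side" or "top"; returns a dict with "pixels" (384x512x3 uint8, blue, green, red), "fov_y" (degrees; the focal length in pixels is half the picture's height over the tangent of half this angle, whatever the lens; pixels are square), "cx", "cy" (the principal point, pixels), "dist_coeffs" ([k1, k2, p1, p2, k3] as OpenCV has them; the pictures are not rectified), "R" (3x3) and "t" (3): a world point X has camera coordinates R X + t. Camera axes: x right, y down, z forward; pixel columns grow to the right and rows downward; lengths in m; the calibration is good to about 2 mm. A picture is of the moment at which its call begins. There is no depth.
- finish_job(): hands the job in, once; it reports no verdict.
The state is a dict: "time_s": time; "joints": joint angles; "qvel": joint speeds; "joint_efforts": joint torques, N m; "tcp_pos": TCP position; "orientation": TCP orientation; "contact_force": force on the tool from outside, world axes, zero at the start; "wrist_torque": the same for the moment, N m; "gripper_width": finger opening in m.
Only numpy, scipy, OpenCV 4.12 (cv2) and the standard library are available. Lean on these libraries where they do the work, as an engineer would, in place of code of your own. Each camera call takes 0.05 s, during which the arm holds its last target. There are 200 camera calls.

## Working session

There is one attempt and no reset: what is moved stays moved. The work goes in short steps, Python scripts to look and compute and a shell command to move; the robot and the scene stay as the last step left them, time stands still between calls to the robot, and variables do not carry over. Pictures are saved under pics/ and viewed, about 8 in all and at most 12, crops included, and the job is handed in when it is done.

```bash
mkdir -p pics; cat > h.py <<'E'
from cell import *
import numpy as np, cv2
def cam(n):
    c=read_camera(n); f=c["pixels"].shape[0]/2/np.tan(np.radians(c["fov_y"])/2)
    c["K"]=np.array([[f,0,c["cx"]],[0,f,c["cy"]],[0,0,1.]]); c["R"]=np.array(c["R"]);c["t"]=np.array(c["t"]);c["d"]=np.array(c["dist_coeffs"],float)
    return c
def ray(c,px,z):
    p=cv2.undistortPoints(np.array(px,float).reshape(-1,1,2),c["K"],c["d"]).reshape(-1,2)
    o=-c["R"].T@c["t"]; d=np.c_[p,np.ones(len(p))]@c["R"]
    return o+d*((z-o[2])/d[:,2])[:,None]
def proj(c,X):
    return cv2.projectPoints(np.array(X,float).reshape(-1,1,3),cv2.Rodrigues(c["R"])[0],c["t"],c["K"],c["d"])[0].reshape(-1,2)
E
python3 - <<'E'
from h import *
o=observe();print(o)
for n in("top","side"):
    c=cam(n);cv2.imwrite(f"pics/{n}0.png",cv2.resize(c["pixels"],(800,600),interpolation=cv2.INTER_CUBIC))
    print(n,-c["R"].T@c["t"],c["R"],c["K"][0,0],c["d"])
E
```

```text
{'time_s': 0.0, 'joints': array([-1.21268711,  0.70707378, -0.02761827,  1.48498448,  0.02200978,
        0.95097575, -0.07555027]), 'qvel': array([-0.00033514, -0.00333143, -0.00043666,  0.00135928,  0.00134314,
       -0.00324345, -0.00107491]), 'joint_efforts': array([-3.37399706e-04, -8.83182907e+01,  1.23463355e+00, -2.36169755e+01,
        1.69560069e-02,  6.40821512e-03, -3.31444892e-05]), 'tcp_pos': array([0.22370955, 0.52939331, 0.23084768]), 'orientation': array([ 0.69295824,  0.140032  ,  0.69308563, -0.14082692]), 'contact_force': array([-0.009415  , -0.01230327,  0.20515085]), 'wrist_torque': array([-0.02609753, -0.01050162, -0.00995076]), 'gripper_width': 0.08521789378139107}
top [ 0.46295763 -0.00921657  1.27748251] [[-0.01824361 -0.99982997 -0.00268311]
 [-0.99718142  0.01839048 -0.07273927]
 [ 0.07277624  0.00134852 -0.99734738]] 430.2683909067527 [-0.14994999  0.          0.          0.          0.        ]
side [-0.00960135 -0.92444879  0.57709914] [[ 0.8497873  -0.52692673  0.01448336]
 [-0.22360114 -0.38521629 -0.89532728]
 [ 0.4773511   0.75759926 -0.44517333]] 415.30114717200274 [-0.12851731  0.          0.          0.          0.        ]
```

View pics/top0.png

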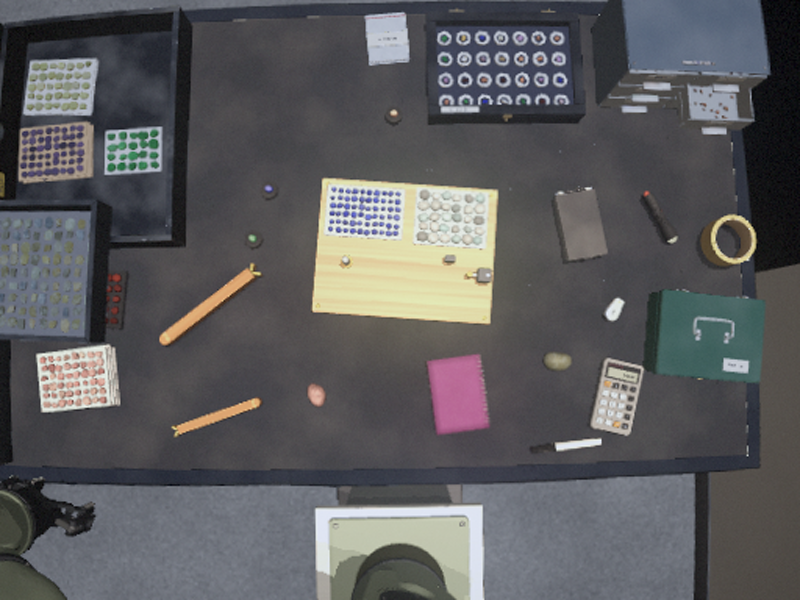

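View pics/side0.png

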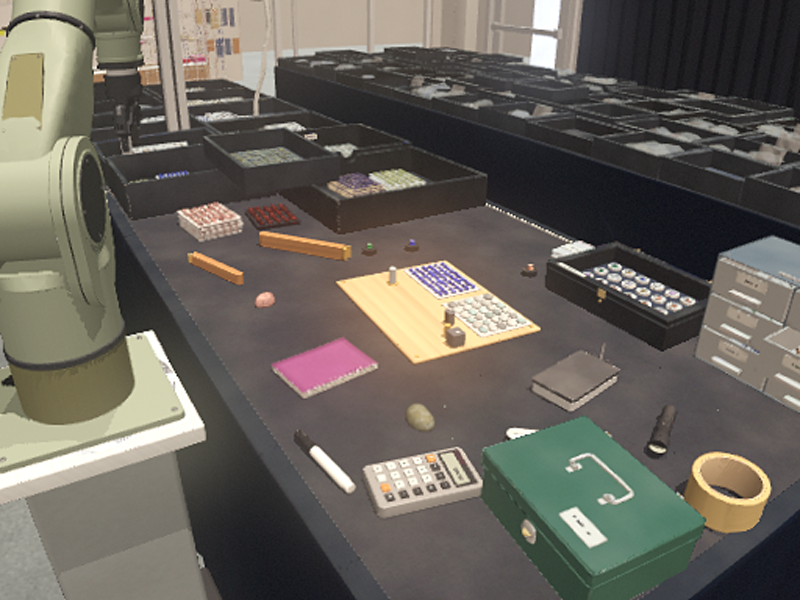

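The top view shows the big bar from about (165,339) to its vee at (257,270). The post is at (345,261), the stop at (449,259) and the catch at (485,275). Next I'll fit their poses.

```bash
cat > fit.py <<'E'
from h import *
from scipy.optimize import minimize
def barpts(p,z0):  # hull outline of bar at two heights
    x,y,a=p; c,s=np.cos(a),np.sin(a); R=np.array([[c,-s],[s,c]])
    th=np.linspace(np.pi,2*np.pi,9)
    out=np.r_[np.c_[11*np.cos(th),-110+11*np.sin(th)],[[11,105],[14,114],[-14,114],[-11,105]]]/1000
    w=out@R.T+[x,y]
    return np.r_[np.c_[w,np.full(len(w),z0)],np.c_[w,np.full(len(w),z0+.03)]]
def hullmask(c,P,sc=4):
    h=cv2.convexHull((proj(c,P)*sc+ (sc-1)/2).astype(np.float32)); m=np.zeros((384*sc,512*sc),np.uint8)
    cv2.fillConvexPoly(m,np.round(h).astype(np.int32),1)
    return cv2.resize(m.astype(np.float32),(512,384),interpolation=cv2.INTER_AREA)
def woodmask(c):
    hsv=cv2.cvtColor(c["pixels"],cv2.COLOR_BGR2HSV)
    return cv2.inRange(hsv,(7,110,70),(25,255,255))
E
python3 - <<'E'
from fit import *
C={n:cam(n) for n in("top","side")}
guess=[*ray(C["top"],[[211*.64,304*.64]],.03)[0][:2],-2.5]
print(guess)
M={}
for n,c in C.items():
    m=woodmask(c);k,l,st,_=cv2.connectedComponentsWithStats(m)
    u,v=proj(c,[[*guess[:2],.02]])[0].round().astype(int); i=l[v,u]; print(n,u,v,i,st[i]); M[n]=(cv2.dilate((l==i).astype(np.uint8),np.ones((1,1)))).astype(np.float32)
for a0 in(-2.5,):
  for ns in(("top",),("side",),("top","side")):
    f=lambda p:sum(np.abs(hullmask(C[n],barpts(p,0))-M[n]).sum() for n in ns)
    S=np.array([guess]*4)+np.r_[np.zeros((1,3)),np.diag([.01,.01,.1])]
    r=minimize(f,guess,method="Nelder-Mead",options=dict(initial_simplex=S,maxiter=300)); print(ns,r.x,r.fun)
# board fit corners
c=C["top"]
P=ray(c,np.array([[322,178],[497,190],[490,323],[313,311]])*.64,.008);print(P)
print("post top",ray(c,[[345*.64,261*.64]],.042))
a=c["pixels"][105:215,190:330];b=c["pixels"][160:230,90:180]
A=cv2.resize(a,None,fx=5.5,fy=5.5,interpolation=cv2.INTER_CUBIC)[:600]
cv2.imwrite("pics/board.png",A);
s=C["side"]["pixels"][160:235,205:350];cv2.imwrite("pics/sboard.png",cv2.resize(s,None,fx=5.5,fy=5.5,interpolation=cv2.INTER_CUBIC))
E
```

```text
[np.float64(0.5396228590750316), np.float64(0.3435696264683409), -2.5]
top 136 195 17 [102 169  63  52 632]
side 195 156 17 [166 148  59  19 596]
('top',) [ 0.5410007   0.34857752 -2.51244394] 187.9375
('side',) [ 0.53940107  0.34857031 -2.51282744] 53.75
('top', 'side') [ 0.53867728  0.35136519 -2.50555458] 256.625
[[ 0.78072184  0.13393947  0.008     ]
 [ 0.7509843  -0.20307983  0.008     ]
 [ 0.49536678 -0.18168508  0.008     ]
 [ 0.52426728  0.15301637  0.008     ]]
post top [[0.61422482 0.08837065 0.042     ]]
```

View pics/board.png

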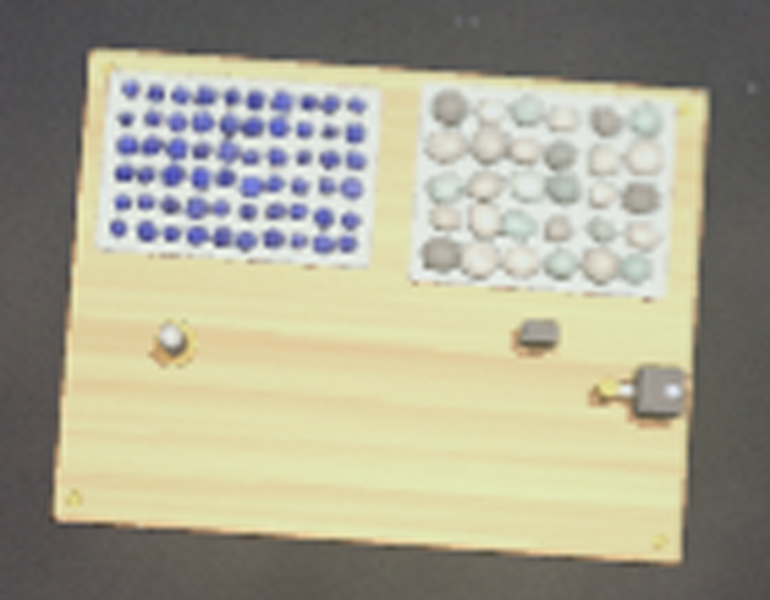

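View pics/sboard.png

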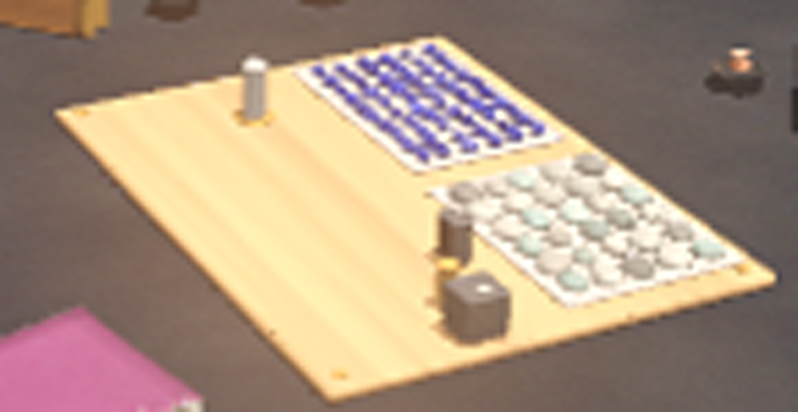

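The board corners, post top (171,337) and catch (608,390) are clear in the top crop. The side crop shows the post at (254,60) and the corners. I'll fit the stand pose from both views.

```bash
python3 - <<'E'
from h import *
from scipy.optimize import least_squares
C={n:cam(n) for n in("top","side")}
B=[[.16,.17,.008],[.16,-.17,.008],[-.1,-.17,.008],[-.1,.17,.008]]
obs={"top":([[90,48],[709,90],[682,563],[55,521],[171,331],[169,354]],(190,105),B+[[0,.11,.045],[0,.11,.008]]),
 "side":([[436,36],[777,280],[332,402],[55,112],[254,60],[254,117]],(205,160),B+[[0,.11,.045],[0,.11,.008]])}
def res(p,ns):
    c,s=np.cos(p[2]),np.sin(p[2]);out=[]
    for n in ns:
        u,o,X=obs[n];u=(np.array(u,float)+.5)/5.5-.5+o;X=np.array(X);W=np.c_[X[:,0]*c-X[:,1]*s+p[0],X[:,0]*s+X[:,1]*c+p[1],X[:,2]]
        out.append((proj(C[n],W)-u).ravel())
    return np.concatenate(out)
for ns in(("top",),("side",),("top","side")):
    r=least_squares(res,[.61,-.02,.08],args=(ns,));p=r.x
    print(ns,p.round(4),"post",(p[0]-.11*np.sin(p[2])).round(4),(p[1]+.11*np.cos(p[2])).round(4));print(r.fun.reshape(-1,2).round(1).tolist())
# current tool axes
from scipy.spatial.transform import Rotation as Ro
q=observe()["orientation"];print(Ro.from_quat(q,scalar_first=True).as_matrix().round(3)); print({k:v for k,v in globals().items() if 'grasp' in k.lower()})
E
```

```text
('top',) [ 0.6081 -0.0208 -0.0849] post 0.6175 0.0888
[[-0.2, 0.2], [-0.2, -0.1], [0.0, 0.2], [-0.6, 0.2], [-0.1, 1.0], [1.2, -1.6]]
('side',) [ 0.6047 -0.0249 -0.0841] post 0.6139 0.0847
[[0.5, 0.0], [0.3, -0.4], [-0.2, -0.6], [-0.4, 0.0], [-0.0, 0.4], [-0.1, 0.7]]
('top', 'side') [ 0.6074 -0.0214 -0.0846] post 0.6167 0.0882
[[-0.0, 0.5], [-0.0, 0.2], [0.2, 0.4], [-0.4, 0.5], [0.1, 1.3], [1.4, -1.4], [0.6, -0.5], [0.2, -1.1], [-0.1, -1.5], [-0.2, -0.6], [0.2, -0.2], [0.0, 0.1]]
[[-0.     0.389  0.921]
 [-0.     0.921 -0.389]
 [-1.    -0.     0.   ]]
{'tcp_to_grasp': 0.0187}
```

Stand yaw is -0.085 and the post is near (0.616, 0.087). The bar is at (0.540, 0.349), yaw -2.512. Turning it the full 2 rad+ in one grip would run joint 7 out of range. So I'll set it down on the board swung out, then regrip it the other way round. First I go above the bar.

```bash
python3 -m pendant '[[[4,-2.3,0],[0,0,-0.068],0],[[4,-2.3,0],[0,0,-0.068],0],[[4,-2.3,0],[0,0,-0.068],0],[[4,-2.3,0],[0,0,-0.068],0],[[4,-2.3,-1],[0,0,-0.068],0],[[4,-2.3,-2],[0,0,-0.068],0],[[4,-2.3,-3],[0,0,-0.068],0],[[3,-2,-3],[0,0,-0.065],0]]'
cat > st.py <<'E'
from h import *
from scipy.spatial.transform import Rotation as Ro
o=observe();M=Ro.from_quat(o["orientation"],scalar_first=True).as_matrix()
p=np.array(o["tcp_pos"]);ye=np.arctan2(M[1,1],M[0,1])
print("t %.2f"%o["time_s"],"tcp",p.round(4),"jawyaw %.4f"%ye,"tilt",M[:2,0].round(4),"F",o["contact_force"].round(2),"T",np.round(o["wrist_torque"],3),"w %.4f"%o["gripper_width"],"q",np.round(o["joints"],2))
E
python3 st.py
```

```text
time_s: 1.1
tcp_pos: [0.534, 0.3481, 0.146]
orientation: [0.629, 0.326, 0.628, -0.321]
contact_force: [0.1, 1.4, -0.1]
gripper_width: 0.0855
t 1.10 tcp [0.534  0.3481 0.146 ] jawyaw 0.6201 tilt [0.0042 0.0067] F [ 0.14  1.39 -0.13] T [ 0.037 -0.026  0.014] w 0.0855 q [-0.66  0.9   0.07  1.35 -0.07  0.89  0.05]
```

```bash
python3 -m pendant '[[[0.6,0,-4],[-0.006,0.004,0.01],0],[[0,0,-4],[0,0,0],0],[[0,0,-3],[0,0,0],0],[[0,0,-1.5],[0,0,0],0],[[0,0,0],[0,0,0],0]]'; python3 st.py
```

```text
time_s: 1.6
tcp_pos: [0.5437, 0.3413, 0.0124]
orientation: [0.629, 0.322, 0.628, -0.325]
contact_force: [0.2, -0.0, 1.0]
gripper_width: 0.0855
t 1.60 tcp [0.5437 0.3413 0.0124] jawyaw 0.6197 tilt [-0.0013 -0.004 ] F [ 0.16 -0.04  0.98] T [0.013 0.033 0.059] w 0.0855 q [-0.64  1.1   0.05  1.38 -0.08  0.66  0.07]
```

```bash
python3 -m pendant '[[[-0.4,0.7,-0.5],[0.004,-0.001,0.01],0],[[0,0,-0.2],[0,0,0],0],[[0,0,0],[0,0,0],0]]'; python3 st.py; python3 - <<'E'
from h import *
c=cam("side");cv2.imwrite("pics/g1.png",cv2.resize(c["pixels"][100:220,110:290],None,fx=4,fy=4,interpolation=cv2.INTER_CUBIC))
E
```

```text
time_s: 1.9
tcp_pos: [0.5404, 0.3504, 0.0083]
orientation: [0.631, 0.321, 0.63, -0.319]
contact_force: [-0.9, -0.3, -0.0]
gripper_width: 0.0855
t 1.90 tcp [0.5404 0.3504 0.0083] jawyaw 0.6315 tilt [0.0031 0.0028] F [-0.92 -0.34 -0.  ] T [-0.094  0.029 -0.06 ] w 0.0855 q [-0.65  1.11  0.05  1.38 -0.08  0.65  0.07]
```

View pics/g1.png

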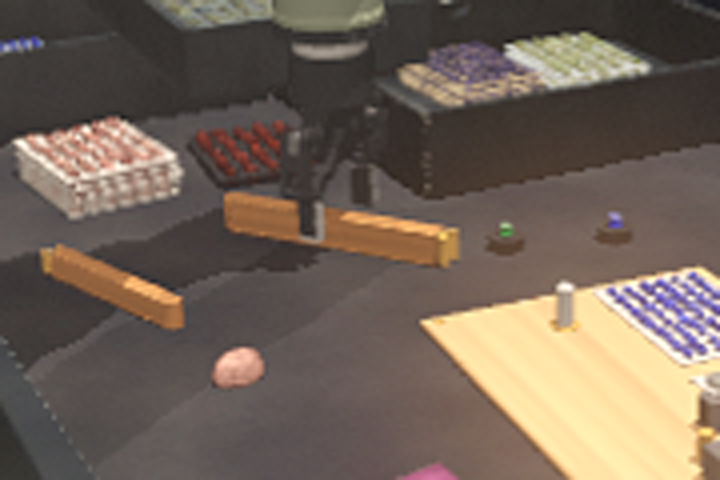

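The fingers straddle the bar near its middle. I'll lower slightly and grip.

```bash
python3 -m pendant '[[[0,0,-0.4],[-0.002,0.002,0],0],[[0,0,0],[0,0,0],1],[[0,0,0],[0,0,0],1],[[0,0,0],[0,0,0],1],[[0,0,0],[0,0,0],1],[[0,0,0],[0,0,0],1],[[0,0,0],[0,0,0],1]]'; python3 st.py
```

```text
time_s: 2.65
tcp_pos: [0.5413, 0.351, 0.0061]
orientation: [0.631, 0.321, 0.63, -0.319]
contact_force: [-0.2, 0.6, -2.0]
gripper_width: 0.0205
t 2.65 tcp [0.5413 0.351  0.0061] jawyaw 0.6314 tilt [0.0033 0.0024] F [-0.21  0.63 -2.  ] T [ 0.009 -0.009 -0.006] w 0.0205 q [-0.65  1.11  0.05  1.38 -0.08  0.65  0.07]
```

```bash
python3 -m pendant '[[[0,0,3],[0,0,0],1],[[0,0,4],[0,0,0],1],[[0,0,4],[0,0,0],1],[[0,-2,1],[0,0,0.13],1],[[0,-2.6,0],[0,0,0.14],1],[[0.1,-2.6,0],[0,0,0.14],1],[[0.1,-2.6,0],[0,0,0.14],1]]'; python3 st.py; python3 -m pendant '[[[0.1,-2.6,0],[0,0,0.14],1],[[0.1,-2.6,0],[0,0,0.14],1],[[0.1,-2.6,0],[0,0,0.14],1],[[0.1,-2.6,0],[0,0,0.14],1],[[0.1,-2.6,0],[0,0,0.14],1]]'; python3 st.py
```

```text
time_s: 3.35
tcp_pos: [0.5403, 0.2529, 0.1291]
orientation: [0.696, 0.129, 0.695, -0.128]
contact_force: [0.5, -0.2, -2.6]
gripper_width: 0.021
t 3.35 tcp [0.5403 0.2529 0.1291] jawyaw 1.2045 tilt [0.0017 0.0012] F [ 0.53 -0.22 -2.58] T [-0.085 -0.051  0.018] w 0.0210 q [-0.44  0.87 -0.11  1.52  0.12  0.76  0.6 ]
time_s: 3.85
tcp_pos: [0.5446, 0.1174, 0.129]
orientation: [0.696, -0.128, 0.695, 0.129]
contact_force: [0.4, -0.1, -2.7]
gripper_width: 0.0205
t 3.85 tcp [0.5446 0.1174 0.129 ] jawyaw 1.9355 tilt [0.0005 0.0016] F [ 0.35 -0.11 -2.66] T [-0.018 -0.027  0.063] w 0.0205 q [-0.09  0.83 -0.34  1.67  0.39  0.71  1.31]
```

```bash
python3 -m pendant '[[[0.2,-2.6,0],[0,0,0.13],1],[[0.2,-2.6,0],[0,0,0.13],1],[[0.2,-2.6,0],[0,0,0.13],1],[[0.1,-2.6,0],[0,0,0.13],1],[[0,-2,0],[0,0,0.13],1],[[0,-0.6,0],[0,0,0],1],[[0,0,0],[0,0,0],1]]'; python3 st.py; python3 - <<'E'
from fit import *
C={n:cam(n) for n in("top","side")}
for n,c in C.items(): cv2.imwrite(f"pics/h_{n}.png",c["pixels"])
a=cv2.resize(C["top"]["pixels"][100:240,180:340],(640,560));cv2.imwrite("pics/h1.png",a)
E
```

```text
time_s: 4.55
tcp_pos: [0.5509, -0.0229, 0.1281]
orientation: [0.613, -0.351, 0.615, 0.351]
contact_force: [-0.8, 1.1, -2.3]
gripper_width: 0.0209
t 4.55 tcp [ 0.5509 -0.0229  0.1281] jawyaw 2.6086 tilt [-0.0019 -0.0007] F [-0.77  1.1  -2.35] T [ 0.052 -0.014 -0.006] w 0.0209 q [ 0.27  0.86 -0.56  1.68  0.61  0.78  2.03]
```

View pics/h1.png

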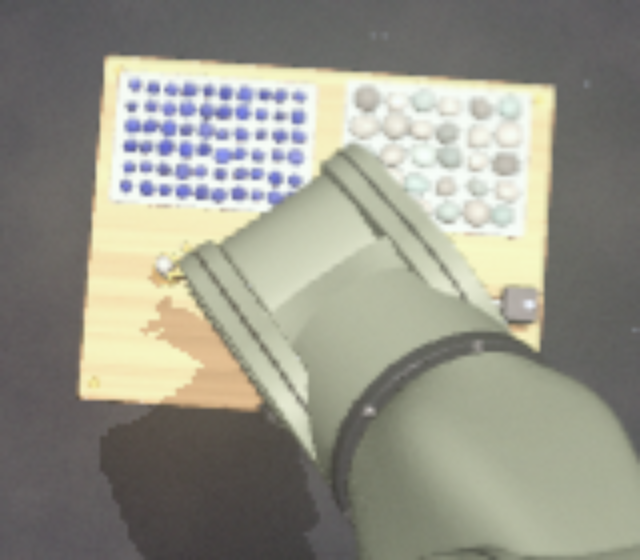

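The arm hides the bar from above, so I'll back off 3 mm, descend to just over the board, and check from the side.

```bash
python3 -m pendant '[[[-0.15,-0.26,-3],[0,0,0],1],[[0,0,-3],[0,0,0],1],[[0,0,-2],[0,0,0],1],[[0,0,-1],[0,0,0],1],[[0,0,0],[0,0,0],1]]'; python3 st.py; python3 - <<'E'
from fit import *
c=cam("side");cv2.imwrite("pics/side2.png",c["pixels"])
cv2.imwrite("pics/i1.png",cv2.resize(c["pixels"][140:240,170:340],None,fx=4.6,fy=4.6,interpolation=cv2.INTER_CUBIC))
E
```

```text
time_s: 5.15
tcp_pos: [0.5503, -0.0174, 0.0366]
orientation: [0.615, -0.351, 0.613, 0.351]
contact_force: [0.2, 0.8, -1.8]
gripper_width: 0.0206
t 5.15 tcp [ 0.5503 -0.0174  0.0366] jawyaw 2.6086 tilt [0.0016 0.0014] F [ 0.23  0.84 -1.81] T [-0.    -0.02   0.037] w 0.0206 q [ 0.21  1.   -0.45  1.74  0.73  0.58  1.92]
```

View pics/i1.png

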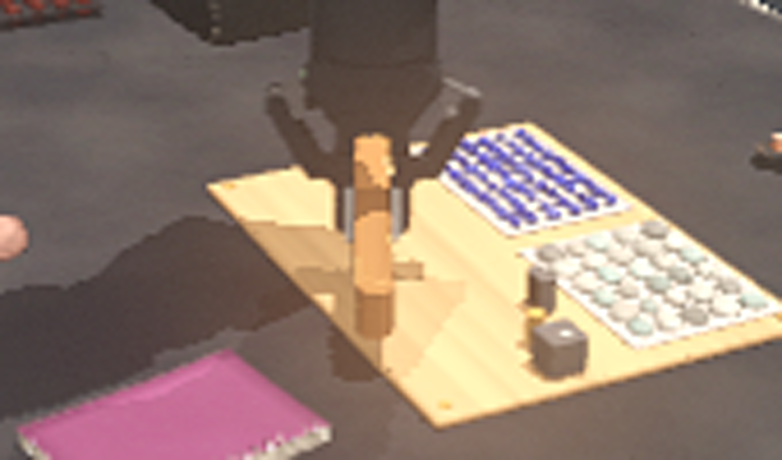

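```bash
python3 - <<'E'
from fit import *
c=cam("side")
px=lambda u,v:np.array([(u+.5)/4.6-.5+170,(v+.5)/4.6-.5+140])
post=np.array([.6139,.0847]) # side-camera value
X=ray(c,[px(355,220),px(392,220),px(357,285),px(393,285),px(354,145),px(391,145)],.0605)[:,:2]
for Y in (.533,.523):
    ax=np.array([np.sin(Y),np.cos(Y)]);lat=np.array([ax[1],-ax[0]])
    for a,b in((0,1),(2,3),(4,5)):
        m=(X[a]+X[b])/2; print(Y,m.round(4),"width",((X[b]-X[a])@lat).round(4),"along",((post-m)@ax).round(4),"lat post-bar",((post-m)@lat).round(4))
# predicted bar outline by FK in side image
P=proj(c,barpts([.5503+.0006,-.0174+.001,-.533],.0305)); print(((P-[170,140])*4.6).round(0).astype(int).tolist())
E
```

```text
0.533 [ 0.5371 -0.0409] width 0.0225 along 0.1472 lat post-bar 0.0023
0.533 [ 0.4945 -0.1122] width 0.0205 along 0.2302 lat post-bar 0.0028
0.533 [0.5944 0.0542] width 0.0244 along 0.0362 lat post-bar 0.0013
0.523 [ 0.5371 -0.0409] width 0.0225 along 0.1472 lat post-bar 0.0038
0.523 [ 0.4945 -0.1122] width 0.0205 along 0.2302 lat post-bar 0.0051
0.523 [0.5944 0.0542] width 0.0244 along 0.0362 lat post-bar 0.0016
[[353, 328], [355, 332], [359, 335], [365, 337], [373, 338], [380, 337], [386, 335], [390, 332], [391, 328], [384, 170], [388, 165], [347, 165], [351, 170], [354, 282], [355, 286], [359, 289], [366, 291], [373, 292], [381, 291], [387, 289], [391, 286], [392, 282], [384, 130], [388, 124], [347, 124], [351, 130]]
```

```bash
python3 -m pendant '[[[0,-0.4,-0.5],[0,0,0.005],1],[[0,0,-0.8],[0,0,0],1],[[0,0,-0.3],[0,0,0],1],[[0,0,0],[0,0,0],1]]'; python3 st.py;  python3 -m pendant '[[[0,0,0],[0,0,0],1]]'; python3 st.py
```

```text
time_s: 5.65
tcp_pos: [0.5521, -0.0222, 0.0229]
orientation: [0.616, -0.353, 0.611, 0.351]
contact_force: [-0.9, 0.1, -2.9]
gripper_width: 0.0212
t 5.65 tcp [ 0.5521 -0.0222  0.0229] jawyaw 2.6127 tilt [0.0068 0.0012] F [-0.9   0.13 -2.93] T [ 0.004 -0.006  0.017] w 0.0212 q [ 0.21  1.02 -0.43  1.74  0.75  0.55  1.91]
time_s: 5.75
tcp_pos: [0.5522, -0.0222, 0.0229]
orientation: [0.616, -0.353, 0.611, 0.351]
contact_force: [0.1, 0.7, -1.5]
gripper_width: 0.0209
t 5.75 tcp [ 0.5522 -0.0222  0.0229] jawyaw 2.6126 tilt [0.0068 0.0013] F [ 0.06  0.68 -1.45] T [ 0.04  -0.053  0.038] w 0.0209 q [ 0.21  1.02 -0.43  1.74  0.75  0.55  1.91]
```

```bash
python3 -m pendant '[[[0,0,-0.4],[-0.001,0.007,0],1],[[0,0,-0.3],[0,0,0],1],[[0,0,0],[0,0,0],1],[[0,0,0],[0,0,0],1]]'; python3 st.py
```

```text
time_s: 6.15
tcp_pos: [0.5523, -0.0222, 0.0155]
orientation: [0.613, -0.352, 0.613, 0.352]
contact_force: [-0.2, -0.0, -2.1]
gripper_width: 0.021
t 6.15 tcp [ 0.5523 -0.0222  0.0155] jawyaw 2.6125 tilt [-0.0006  0.0003] F [-0.15 -0.01 -2.07] T [-0.026 -0.005 -0.041] w 0.0210 q [ 0.2   1.03 -0.43  1.73  0.75  0.55  1.91]
```

```bash
python3 -m pendant '[[[0.1,0.17,0],[0,0,0],1],[[0.1,0.17,0],[0,0,0],1],[[0.1,0.17,0],[0,0,0],1],[[0,0,0],[0,0,0],1]]'; python3 st.py; for i in 1 2 3 4 5; do python3 -m pendant '[[[0.03,0.05,0],[0,0,0],1]]'|sed -n 2,4p; done
```

```text
time_s: 6.55
tcp_pos: [0.5557, -0.0164, 0.0157]
orientation: [0.613, -0.352, 0.613, 0.352]
contact_force: [-0.5, 0.6, -3.0]
gripper_width: 0.0209
t 6.55 tcp [ 0.5557 -0.0164  0.0157] jawyaw 2.6127 tilt [-0.0001  0.0005] F [-0.47  0.61 -3.01] T [-0.016  0.007 -0.023] w 0.0209 q [ 0.19  1.04 -0.43  1.72  0.75  0.56  1.91]
tcp_pos: [0.556, -0.0159, 0.0158]
orientation: [0.613, -0.352, 0.613, 0.352]
contact_force: [-0.2, 0.2, -3.0]
tcp_pos: [0.5563, -0.0154, 0.0157]
orientation: [0.613, -0.352, 0.613, 0.352]
contact_force: [-0.3, -0.5, -2.0]
tcp_pos: [0.5566, -0.0148, 0.0158]
orientation: [0.613, -0.352, 0.613, 0.352]
contact_force: [-0.0, 1.1, -3.1]
tcp_pos: [0.557, -0.0143, 0.0158]
orientation: [0.613, -0.352, 0.613, 0.352]
contact_force: [0.8, -0.5, -2.1]
tcp_pos: [0.5573, -0.0138, 0.0158]
orientation: [0.613, -0.352, 0.613, 0.352]
contact_force: [1.2, 0.4, -1.6]
```

```bash
f='tcp_pos|contact'; python3 -m pendant '[[[0.03,0.05,0],[0,0,0],1],[[0.03,0.05,0],[0,0,0],1]]'|grep -E $f;python3 -m pendant '[[[0.03,0.05,0],[0,0,0],1],[[0.03,0.05,0],[0,0,0],1]]'|grep -E $f; python3 -m pendant '[[[0.03,0.05,0],[0,0,0],1]]'|grep -E $f;python3 st.py
```

```text
tcp_pos: [0.558, -0.0128, 0.0158]
contact_force: [-0.4, 0.6, -2.5]
tcp_pos: [0.5586, -0.0117, 0.0158]
contact_force: [-0.0, -0.0, -2.1]
tcp_pos: [0.5589, -0.0112, 0.0158]
contact_force: [0.0, -0.5, -3.2]
t 7.55 tcp [ 0.5589 -0.0112  0.0158] jawyaw 2.6124 tilt [-0.0002  0.0003] F [ 0.01 -0.51 -3.15] T [ 0.003  0.053 -0.025] w 0.0209 q [ 0.18  1.04 -0.44  1.71  0.74  0.57  1.9 ]
```

```bash
f='tcp_pos|contact'; python3 -m pendant '[[[0.02,0.035,0],[0,0,0],1]]'|grep -E $f;python3 -m pendant '[[[0.02,0.035,0],[0,0,0],1]]'|grep -E $f; python3 -m pendant '[[[0.02,0.035,0],[0,0,0],1]]'|grep -E $f;python3 st.py
```

```text
tcp_pos: [0.5591, -0.0107, 0.0158]
contact_force: [0.9, 0.2, -1.7]
tcp_pos: [0.5594, -0.0104, 0.0157]
contact_force: [-0.3, 0.5, -1.9]
tcp_pos: [0.5596, -0.0099, 0.0158]
contact_force: [-0.5, -0.7, -3.1]
t 7.85 tcp [ 0.5596 -0.0099  0.0158] jawyaw 2.6126 tilt [-0.0002  0.0003] F [-0.47 -0.67 -3.14] T [-0.018 -0.016  0.017] w 0.0211 q [ 0.18  1.04 -0.44  1.71  0.74  0.57  1.9 ]
```

```bash
f='tcp_pos|contact'; python3 -m pendant '[[[0.02,0.035,0],[0,0,0],1]]'|grep -E $f;python3 -m pendant '[[[0.02,0.035,0],[0,0,0],1]]'|grep -E $f; python3 -m pendant '[[[0.02,0.035,0],[0,0,0],1]]'|grep -E $f;python3 st.py
```

```text
tcp_pos: [0.5598, -0.0096, 0.0158]
contact_force: [-0.2, -0.1, -2.0]
tcp_pos: [0.56, -0.0092, 0.0158]
contact_force: [0.1, 0.2, -1.5]
tcp_pos: [0.5602, -0.0088, 0.0158]
contact_force: [0.2, 0.6, -3.0]
t 8.15 tcp [ 0.5602 -0.0088  0.0158] jawyaw 2.6125 tilt [-0.0002  0.0003] F [ 0.19  0.62 -3.  ] T [ 0.028 -0.021 -0.003] w 0.0213 q [ 0.18  1.04 -0.44  1.7   0.74  0.57  1.9 ]
```

```bash
f='tcp_pos|contact'; python3 -m pendant '[[[0.02,0.035,0],[0,0,0],1]]'|grep -E $f;python3 -m pendant '[[[0.02,0.035,0],[0,0,0],1]]'|grep -E $f; python3 -m pendant '[[[0.02,0.035,0],[0,0,0],1]]'|grep -E $f;python3 st.py
```

```text
tcp_pos: [0.5604, -0.0085, 0.0158]
contact_force: [0.6, -0.1, -1.5]
tcp_pos: [0.5606, -0.0081, 0.0158]
contact_force: [-0.8, 0.4, -1.8]
tcp_pos: [0.5609, -0.0077, 0.0158]
contact_force: [0.5, -0.9, -2.6]
t 8.45 tcp [ 0.5609 -0.0077  0.0158] jawyaw 2.6125 tilt [-0.0002  0.0003] F [ 0.49 -0.91 -2.58] T [-0.067 -0.026 -0.015] w 0.0211 q [ 0.18  1.04 -0.44  1.7   0.74  0.57  1.9 ]
```

```bash
f='tcp_pos|contact'; python3 -m pendant '[[[0.02,0.035,0],[0,0,0],1]]'|grep -E $f;python3 -m pendant '[[[0.02,0.035,0],[0,0,0],1]]'|grep -E $f; python3 -m pendant '[[[0.02,0.035,0],[0,0,0],1]]'|grep -E $f;python3 -m pendant '[[[0.02,0.035,0],[0,0,0],1]]'|grep -E $f;python3 st.py
```

```text
tcp_pos: [0.5611, -0.0075, 0.0157]
contact_force: [-0.1, -0.8, -2.0]
tcp_pos: [0.5611, -0.0074, 0.0157]
contact_force: [-1.6, -4.4, -0.8]
tcp_pos: [0.5611, -0.0075, 0.0157]
contact_force: [-2.3, -3.5, -0.3]
tcp_pos: [0.5611, -0.0074, 0.0156]
contact_force: [-2.5, -4.4, -0.1]
t 8.85 tcp [ 0.5611 -0.0074  0.0156] jawyaw 2.6118 tilt [-0.0018 -0.0017] F [-2.47 -4.39 -0.06] T [-0.574  0.479  0.027] w 0.0211 q [ 0.18  1.04 -0.44  1.7   0.74  0.58  1.9 ]
```

```bash
python3 - <<'E'
from h import *
a=cam("top")["pixels"][145:215,200:300];b=cam("side")["pixels"][150:220,220:320]
cv2.imwrite("pics/j1.png",cv2.resize(np.vstack([a,b[:50]]),None,fx=5,fy=5,interpolation=cv2.INTER_CUBIC)[:600])
E
```

```text
(no output)
```

View pics/j1.png

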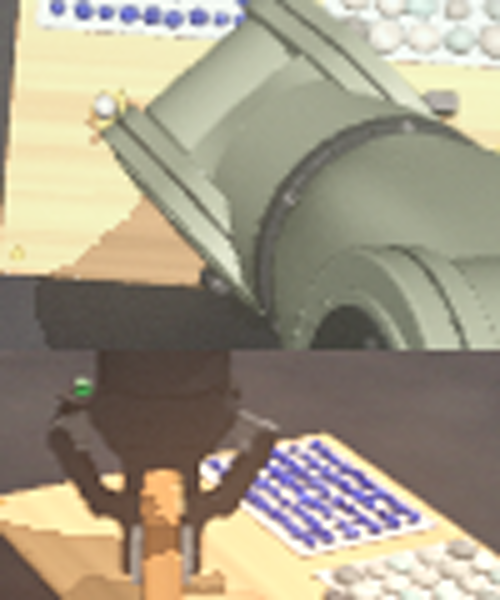

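The bar is seated: 0.4 mm of push gives a steady 5 N, straight along the bar's axis. I'll start the swing round the post in small steps.

```bash
python3 -m pendant '[[[0.02,0.035,0],[0,0,0],1],[[0.06,0.01,0],[0,0,0.005],1]]'|grep contact;  python3 -m pendant '[[[0.108,-0.015,0],[0,0,0.01],1],[[0.108,-0.015,0],[0,0,0.01],1]]'|grep contact; python3 st.py; python3 -m pendant '[[[0.109,-0.015,0],[0,0,0.01],1],[[0.109,-0.014,0],[0,0,0.01],1],[[0.109,-0.014,0],[0,0,0.01],1]]'|grep contact; python3 st.py
```

```text
contact_force: [-3.5, -4.7, -0.0]
contact_force: [-3.1, -5.7, 0.3]
t 9.35 tcp [ 0.5635 -0.0088  0.0157] jawyaw 2.6365 tilt [-0.0032 -0.0043] F [-3.06 -5.66  0.3 ] T [-0.73   0.375 -0.047] w 0.0208 q [ 0.18  1.04 -0.45  1.69  0.74  0.59  1.93]
contact_force: [-2.3, -3.9, -0.6]
t 9.65 tcp [ 0.5665 -0.0104  0.0157] jawyaw 2.6669 tilt [-0.004  -0.0062] F [-2.27 -3.92 -0.59] T [-0.752  0.42   0.001] w 0.0211 q [ 0.19  1.05 -0.46  1.68  0.75  0.61  1.96]
```

```bash
python3 -m pendant '[[[0.167,-0.040,0],[0.002,-0.001,0.015],1],[[0.167,-0.039,0],[0.002,-0.001,0.015],1],[[0.168,-0.038,0],[0.002,-0.001,0.015],1],[[0.169,-0.037,0],[0.002,-0.001,0.015],1]]'|grep contact; python3 st.py
```

```text
contact_force: [-2.3, -5.1, -3.2]
t 10.05 tcp [ 0.5729 -0.0134  0.0154] jawyaw 2.7293 tilt [-0.0012 -0.0001] F [-2.34 -5.09 -3.21] T [-0.93   0.455 -0.031] w 0.0207 q [ 0.21  1.06 -0.48  1.65  0.76  0.63  2.03]
```

```bash
python3 -m pendant '[[[0.169,-0.028,0],[0.001,-0.001,0.015],1],[[0.17,-0.027,0],[0.001,-0.001,0.015],1],[[0.17,-0.025,0],[0.001,-0.001,0.015],1],[[0.17,-0.024,0],[0.001,-0.001,0.015],1]]'|grep contact; python3 st.py; python3 -m pendant '[[[0.171,-0.022,0],[0.001,-0.001,0.015],1],[[0.172,-0.020,0],[0.001,-0.001,0.015],1],[[0.173,-0.018,0],[0.001,-0.001,0.015],1],[[0.173,-0.016,0],[0.001,-0.001,0.015],1]]'|grep contact; python3 st.py
```

```text
contact_force: [-3.7, -5.2, -2.2]
t 10.45 tcp [ 0.5796 -0.016   0.015 ] jawyaw 2.7928 tilt [0.0014 0.0022] F [-3.69 -5.24 -2.15] T [-1.02   0.487  0.06 ] w 0.0205 q [ 0.22  1.07 -0.51  1.63  0.77  0.65  2.09]
contact_force: [-2.7, -5.5, 0.7]
t 10.85 tcp [ 0.5864 -0.0182  0.0147] jawyaw 2.8565 tilt [0.0041 0.0047] F [-2.75 -5.49  0.7 ] T [-1.035  0.783  0.009] w 0.0209 q [ 0.24  1.08 -0.53  1.61  0.79  0.67  2.16]
```

```bash
python3 -m pendant '[[[0.01,0.035,0.01],[-0.001,0.001,0],1],[[0.01,0.035,0.01],[-0.001,0.001,0],1],[[0.01,0.035,0],[-0.001,0.001,0],1]]'|grep contact; python3 st.py; python3 -m pendant '[[[0.174,-0.012,0],[0,0,0.015],1],[[0.174,-0.010,0],[0,0,0.015],1],[[0.174,-0.008,0],[0,0,0.015],1]]'|grep contact; python3 st.py
```

```text
contact_force: [-2.2, -6.6, 0.6]
t 11.15 tcp [ 0.5866 -0.0183  0.0147] jawyaw 2.8568 tilt [0.0002 0.0002] F [-2.17 -6.62  0.63] T [-1.025  0.604  0.108] w 0.0208 q [ 0.23  1.08 -0.53  1.6   0.78  0.68  2.16]
contact_force: [-3.2, -5.2, 0.3]
t 11.45 tcp [ 0.5916 -0.0196  0.0147] jawyaw 2.9029 tilt [-0.0006 -0.0018] F [-3.24 -5.23  0.35] T [-0.986  0.563  0.204] w 0.0209 q [ 0.24  1.09 -0.55  1.58  0.79  0.71  2.21]
```

```bash
python3 -m pendant '[[[0.169,-0.009,0],[0.001,0,0.015],1],[[0.17,-0.006,0],[0.001,0,0.015],1],[[0.17,-0.004,0],[0.001,0,0.015],1],[[0.006,0.030,0],[0,0,0],1]]'|grep contact; python3 st.py; python3 -m pendant '[[[0.006,0.030,0],[0,0,0],1],[[0.006,0.03,0],[0,0,0],1]]'|grep contact; python3 st.py
```

```text
contact_force: [-1.6, -5.3, -0.2]
t 11.85 tcp [ 0.5968 -0.0207  0.0146] jawyaw 2.9500 tilt [-0.0014 -0.0006] F [-1.65 -5.32 -0.21] T [-1.027  0.495  0.185] w 0.0211 q [ 0.25  1.1  -0.56  1.56  0.8   0.73  2.27]
contact_force: [-3.0, -5.2, 0.7]
t 12.05 tcp [ 0.5968 -0.0208  0.0145] jawyaw 2.9496 tilt [-0.0018 -0.0016] F [-2.96 -5.22  0.65] T [-1.001  0.547  0.126] w 0.0209 q [ 0.25  1.1  -0.56  1.56  0.8   0.73  2.26]
```

```bash
python3 -m pendant '[[[0.112,-0.005,0],[0.001,0,0.01],1],[[0.112,-0.004,0],[0.001,0,0.01],1]]'|grep contact; python3 st.py; python3 -m pendant '[[[0.112,-0.002,0],[0.001,0,0.01],1],[[0.112,-0.001,0],[0,0,0.01],1]]'|grep contact; python3 st.py
```

```text
contact_force: [-3.1, -3.3, -0.6]
t 12.25 tcp [ 0.5988 -0.0211  0.0146] jawyaw 2.9697 tilt [-0.0023 -0.0003] F [-3.1  -3.29 -0.63] T [-0.8    0.768  0.046] w 0.0206 q [ 0.25  1.1  -0.57  1.55  0.8   0.74  2.29]
contact_force: [-1.8, -4.6, -0.2]
t 12.45 tcp [ 0.6008 -0.0214  0.0145] jawyaw 2.9897 tilt [-0.0031  0.0002] F [-1.8  -4.63 -0.17] T [-0.894  0.502 -0.213] w 0.0207 q [ 0.25  1.11 -0.58  1.54  0.8   0.75  2.31]
```

```bash
python3 -m pendant '[[[0.09,0.002,0],[0,-0.001,0.008],1],[[0.09,0.003,0],[0,-0.001,0.008],1]]'|grep contact; python3 st.py; python3 -m pendant '[[[0.09,0.004,0],[0,-0.001,0.008],1],[[0.09,0.005,0],[0,0,0.008],1]]'|grep contact; python3 st.py
```

```text
contact_force: [-2.4, -4.8, -1.4]
t 12.65 tcp [ 0.6026 -0.0217  0.0144] jawyaw 3.0056 tilt [-0.0013 -0.0002] F [-2.4  -4.78 -1.4 ] T [-0.769  0.411 -0.073] w 0.0207 q [ 0.25  1.11 -0.58  1.54  0.8   0.75  2.33]
contact_force: [-1.2, -4.1, -0.9]
t 12.85 tcp [ 0.6046 -0.0219  0.0144] jawyaw 3.0215 tilt [-0.     -0.0007] F [-1.17 -4.1  -0.87] T [-0.942  0.365  0.016] w 0.0207 q [ 0.26  1.11 -0.59  1.53  0.81  0.76  2.34]
```

```bash
python3 -m pendant '[[[0.056,0.005,0],[0,0,0.005],1],[[0.056,0.006,0],[0,0,0.005],1]]'|grep contact; python3 st.py; python3 -m pendant '[[[0.056,0.006,0],[0,0,0.005],1],[[0.056,0.006,0],[0,0,0.005],1]]'|grep contact; python3 st.py
```

```text
contact_force: [-1.8, -5.5, -0.7]
t 13.05 tcp [ 0.6059 -0.0221  0.0145] jawyaw 3.0316 tilt [ 0.0002 -0.0011] F [-1.84 -5.53 -0.72] T [-0.955  0.366  0.13 ] w 0.0208 q [ 0.26  1.11 -0.59  1.52  0.81  0.76  2.35]
contact_force: [-1.5, -6.0, -1.3]
t 13.25 tcp [ 0.6071 -0.0222  0.0145] jawyaw 3.0419 tilt [ 0.0003 -0.0016] F [-1.5  -5.99 -1.26] T [-0.889  0.36   0.23 ] w 0.0211 q [ 0.26  1.11 -0.59  1.52  0.81  0.77  2.36]
```

```bash
python3 -m pendant '[[[0.02,-0.015,0],[0,0,0.002],1]]'|grep contact; python3 -m pendant '[[[0.045,-0.01,0],[0,0,0.004],1]]'|grep contact; python3 st.py; python3 -m pendant '[[[0.045,-0.008,0],[0,0,0.004],1]]'|grep contact; python3 st.py
```

```text
contact_force: [-0.7, -3.3, -1.6]
contact_force: [-1.6, -3.8, -1.1]
t 13.45 tcp [ 0.6079 -0.0223  0.0145] jawyaw 3.0484 tilt [ 0.0006 -0.0014] F [-1.57 -3.81 -1.06] T [-0.733  0.395  0.243] w 0.0206 q [ 0.26  1.11 -0.6   1.52  0.81  0.77  2.37]
contact_force: [-7.9, -3.3, 2.7]
t 13.55 tcp [ 0.6079 -0.0223  0.0145] jawyaw 3.0526 tilt [-0.0003 -0.0014] F [-7.92 -3.31  2.74] T [-0.646  1.628 -0.135] w 0.0207 q [ 0.26  1.11 -0.6   1.51  0.81  0.77  2.38]
```

```bash
python3 -m pendant '[[[0,0.01,0],[0,0,0],1]]'|grep contact; python3 st.py; python3 - <<'E'
from h import *
b=cam("side")["pixels"][165:230,235:335]
cv2.imwrite("pics/k1.png",cv2.resize(b,None,fx=8,fy=8,interpolation=cv2.INTER_CUBIC))
E
```

```text
contact_force: [0.1, -5.4, -0.0]
t 13.65 tcp [ 0.6079 -0.0223  0.0145] jawyaw 3.0525 tilt [-0.0005 -0.0016] F [ 0.07 -5.42 -0.02] T [-0.976  0.103 -0.089] w 0.0212 q [ 0.26  1.11 -0.6   1.51  0.81  0.77  2.38]
```

View pics/k1.png

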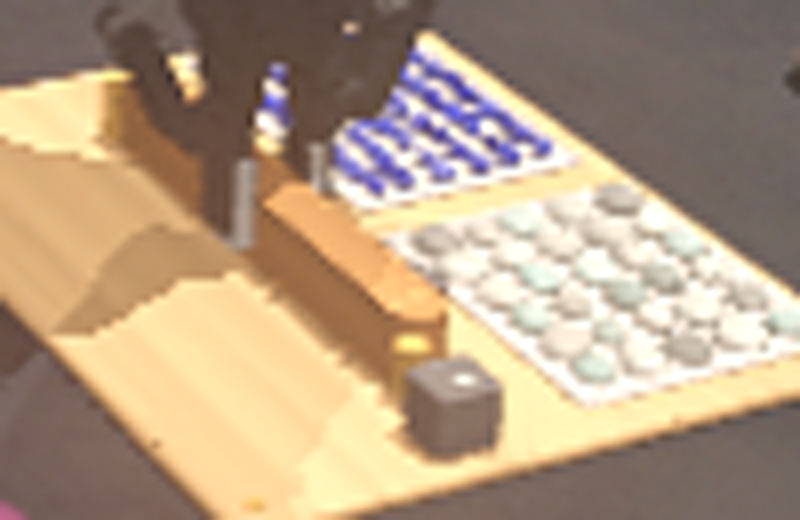

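The bar is past the catch peak, with the nose beside its round end, and just touching the stop. I'll relax the press, nudge it closed and release.

```bash
python3 -m pendant '[[[0.01,-0.01,0],[0,0,0.003],1]]'|grep contact; python3 -m pendant '[[[0.01,-0.01,0],[0,0,0.002],1]]'|grep contact; python3 st.py; python3 -m pendant '[[[0,0,0],[0,0,0],1],[[0,0,0],[0,0,0],0.5],[[0,0,0],[0,0,0],0.5],[[0,0,0],[0,0,0],0.5],[[0,0,0],[0,0,0],0.5]]'; python3 st.py
```

```text
contact_force: [-3.2, -2.5, 0.1]
contact_force: [-3.4, -3.3, 0.2]
t 13.90 tcp [ 0.6079 -0.0223  0.0145] jawyaw 3.0571 tilt [-0.001  -0.0011] F [-3.43 -3.31  0.18] T [-0.58   0.719 -0.507] w 0.0210 q [ 0.26  1.12 -0.6   1.51  0.81  0.77  2.38]
time_s: 14.4
tcp_pos: [0.6092, -0.0203, 0.0151]
orientation: [0.521, -0.479, 0.519, 0.479]
contact_force: [0.4, -0.2, 0.3]
gripper_width: 0.0428
t 14.40 tcp [ 0.6092 -0.0203  0.0151] jawyaw 3.0587 tilt [0.0022 0.0019] F [ 0.36 -0.25  0.31] T [ 0.036 -0.038 -0.041] w 0.0428 q [ 0.26  1.12 -0.6   1.51  0.81  0.77  2.38]
```

```bash
python3 -m pendant '[[[0,0,1],[0,0,0],0.5],[[0,0,2],[0,0,0],0.5],[[0,0,4],[0,0,0],0.5],[[0,0,4],[0,0,0],0.5],[[0,0,4],[0,0,0],0.5],[[0,0,3],[0,0,0],0.5],[[-1,4,1],[0,0,-0.1],0.5],[[-1,4,0],[0,0,-0.1],0.5]]'; python3 -m pendant '[[[-2,4.5,0],[0,0,-0.1],0.5],[[-2,4.5,0],[0,0,-0.1],0.5],[[-2,4.5,0],[0,0,-0.1],0.5],[[-2,4.5,0],[0,0,-0.1],0.5],[[-2,4.5,0],[0,0,-0.1],0.5],[[-2,4.5,0],[0,0,-0.1],0.5],[[0,0,0],[0,0,0],0.5]]'; python3 - <<'E'
from fit import *
C={n:cam(n) for n in("top","side")}
a=cv2.resize(C["top"]["pixels"][140:205,195:325],None,fx=6,fy=6,interpolation=cv2.INTER_CUBIC)[:300]
b=cv2.resize(C["side"]["pixels"][160:235,220:350],None,fx=6,fy=6,interpolation=cv2.INTER_CUBIC)[:290]
cv2.imwrite("pics/l1.png",np.vstack([a,cv2.resize(C["side"]["pixels"][170:220,235:330],(780,300),interpolation=cv2.INTER_CUBIC)]))
E
```

```text
time_s: 15.2
tcp_pos: [0.588, 0.0582, 0.2172]
orientation: [0.569, -0.422, 0.565, 0.422]
contact_force: [-0.1, 1.0, -1.0]
gripper_width: 0.0433
time_s: 15.9
tcp_pos: [0.4602, 0.3392, 0.2241]
orientation: [0.674, -0.227, 0.665, 0.229]
contact_force: [1.3, -1.2, -0.2]
gripper_width: 0.0429
```

View pics/l1.png

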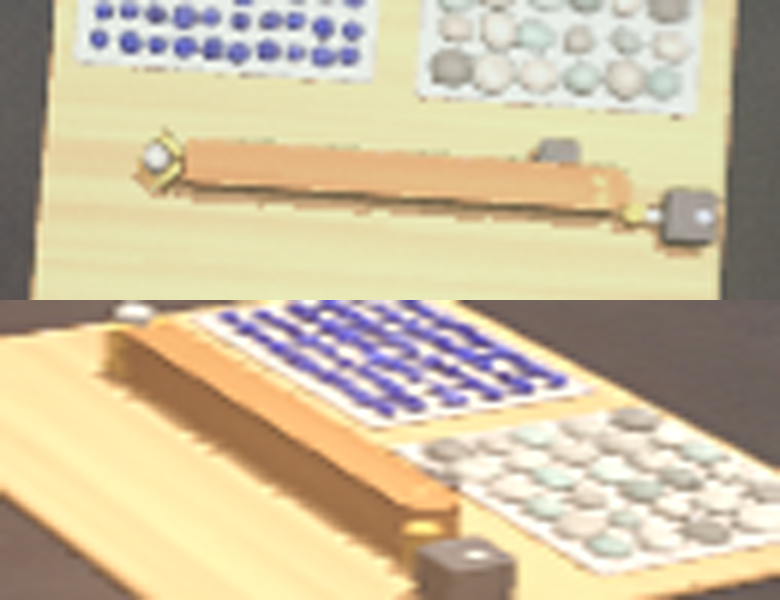

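The last view shows the vee round the post at (157,158), the bar along the stop at (557,150) and the catch nose out in front of the round end at (633,212). The gripper is clear, so I'm handing in.

```bash
python3 -c "
from cell import *
print(finish_job(), observe()['time_s'])"
```

```text
the job is handed in; nothing more can be done
the job is handed in; nothing more can be done
```

The bar is closed behind the catch and let go. I handed the job in at about 16 s of the 66 s allowed; no verdict was reported.

**What I did:** I picked the larger bar off the table and brought it over the board, swung out by about 0.445 rad. I pressed its vee on the post with about 5 N, then swung it round in small steps, stopping at about 0.20 and 0.11 rad. Finally I eased it past the catch onto the stop, released it and drew the arm back.

**Force readings:** The wrist read roughly 4–7 N while pressing, with about 1 N of noise. One reading reached about 8.6 N when the bar met the stop. The force on the post itself was not measured: it also takes the catch's push (1–3 N), while friction on the board and the stop takes some of the wrist force. So I can't show that it stayed under 10 N throughout.

**Last pictures:** The vee is seated round the post, the bar lies along the stop block and looks flat on the board, and the catch nose is out in front of the round end. The gripper is clear of everything.

**Checks that disagreed or were not made:**
- The two cameras placed the post about 5 mm apart. The point of contact agreed with the top camera.
- Just before release, the gripper's angle put the bar within about 0.001 rad of line. I did not measure its angle again after release, or the catch's exact reading.
- I saw no contact with the bystanders, but did not measure them again.

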